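# Empty the instrument tray and stack its vial on the row

## Robot

A 6-joint arm with a two-finger parallel gripper is mounted at the origin on the work surface. World frame = base frame: x ahead of the robot, y to its left, z up, the work surface at z = 0. Lengths are in mm, angles in rad, forces in N, time in s.
With the tool pointing down it reaches from about 275 to 750 mm from the base axis. Payload 10.2 kg.
Tool frame: the origin (TCP) lies midway between the tips of the shut fingers; the grasp point (between the pads) lies 19 mm behind it; z points along the fingers, y is the line along which they close (so a half turn about z gives the same grasp; the last joint's range is limited). The gripper opens to 85 mm and grips with 20 to 120 N. Pads are 22 mm wide; open, the fingers measure 114 mm over their backs; the gripper's body (76 mm by 85 mm) begins 54 mm behind the grasp point. The pads swing forward as they close: fully open they stand 13 mm farther back than shut.
Start: joints at [0.89, 0.313, 1.498, -0, 1.331, -0.223], TCP at [232.05, 470.939, 231.294] pointing down, gripper open.
Joint ranges: [-2.94, 2.94], [-0.97, 2.17], [0.19, 2.56], [-1.23, 4.37], [0.02, 3.11], [-2.88, 2.88]. Speed limits (rad/s): [2.39, 2.39, 3.01, 3.14, 3.14, 3.14].

## Interface

Orientations are given as a unit quaternion [w, x, y, z].
In Python, from rig import ctrl, capture, camera_info gives the robot as it stands.
- The arm moves only by the tool apply_moves, never from a script. Its argument "targets" is a list of rows, each a list of 3 entries, a list of its own where there are three numbers: the finger opening in mm, from 0 to 85.4, then the shift along the world's x, y, z in mm, then the turn, a rotation vector about the world's x, y, z in degrees. In form: [[grip, [dx, dy, dz], [rx, ry, rz]], ...]. A call has 1 to 20 rows; each row is the pose to reach, as a shift and turn from the pose commanded when the call began; what a row does not reach only later rows make up. A row lasts 1/10 s, in which the tool goes at most 50 mm and 8.59 degrees, less where a joint would pass 70% of its speed; a pose out of reach is approached as far as the arm can. A call with a gripper value outside its range is refused whole. The fingers move at their own pace and stop on an object; "squeeze" is the grip in N (left out, the last holds). Time passes only in rows, so rows that repeat a pose let the fingers close. It gives the time, the measured TCP pose, the force, the opening and the grip force at its end, in the units of the state.
- ctrl.sense(): the state, without advancing time (a new reading comes with each control period).
- capture(name): name is "scene" or "top" or "wrist"; returns (picture, depth): 384x512x3 uint8, blue, green, red; 384x512 float32, mm along the optical axis (not along the pixel's ray), 0 where there is no reading.
- camera_info(name): a dict with "vfov" (degrees; the focal length in pixels is half the picture's height over the tangent of half this angle, whatever the lens; pixels are square), "cx", "cy" (the principal point, pixels), "extrinsics" (4x4, takes a point from camera to world coordinates). Camera axes: x right, y down, z forward; pixel columns grow to the right and rows downward; lengths in mm; the calibration is good to about 2 mm. A picture is of the moment at which its call begins: read the wrist's pose just before it. camera_info takes no time and is no camera call; for the wrist camera it gives the pose at the moment of the call.
- ctrl.finish_job(): hands the job in; it is judged then, once.
The state is a dict: "time_s": time; "joints": joint angles; "dq": joint speeds; "tau": joint torques, N m; "eef_pos": TCP position; "ee_rot": TCP orientation; "force": force on the tool from outside, world axes, zero at the start; "wrist_torque": the same for the moment, N m; "grip_width": opening from 0.0 (shut) to 1.0 (fully open); "grip_force": force on a finger pad.
Only numpy, scipy, OpenCV 4.12 (cv2) and the standard library are available. Lean on these libraries where they do the work, as an engineer would, in place of code of your own. Each camera call takes 0.05 s, during which the arm holds its last target. There are 200 camera calls.

## Task

First lift the knobbed lid off the steel instrument tray and lay it flat, knob up, on the grey bench pad. Then push the sliding divider of the vial rack fully home so that the two vials lying in the rack are closed up, and last take the vial out of the tray and lay it lengthwise in the gap on top of those two. Do not drop the lid or the vial, and leave the bottle, the slide box and the beaker alone.

Things in the scene. Friction and masses are not known exactly. Their poses are not given: they have to be found in the camera images.
- tray: Open stainless instrument tray, 160 (x) by 120 (y) by 45 high, walls and floor 4 mm thick, fixed. Origin: centre of its underside, on the bench; z up. Two low ribs on its floor, 5 mm high and 27 mm apart inside, run along x and keep the vial on the centre line.
- lid: Loose flat steel lid, plate 168 (x) by 128 (y) by 4 mm, about 0.3 kg; z up. Origin: centre of the underside of its 6 mm deep locating lip (146 by 106 mm); plate from z = 6 to 10 mm. On the tray its origin is 39 mm above the bench, x along the tray's x, the lip 3 mm clear of the walls. On the pad it rests on its lip.
- lid_knob (a point): Middle of the black knob head of the lid: a disc 30 mm in diameter, 16 mm high, 34 mm above the lid's origin, on a 12 mm thick stem. 16 mm free height between the plate and the underside of the head. Axes as the lid's.
- pad: Grey flat bench pad, 210 (x) by 170 (y) by 4 mm thick, fixed. Origin: centre of its underside, on the bench.
- rack: Blue rack, 170 (x) by 106 (y) mm, fixed; origin: centre of underside, on the bench. Floor top z = 5. Far wall 29 high, inner face x = +75; side walls 22 high, 96 apart; near end (-x) open. Vials lie with axes along its y. Row closed up: axes at x = 58 (far) and 24 (near), z = 22; gap at x = 41; a vial saddled there has its axis at z = 51. Rack's middle line: y = 0.
- divider (a joint): Travel of the aluminium divider of the rack towards the far end wall, m: grows as it is pushed along the rack's +x, 0.055 = fully home against its stop. Stiff (about 3 N) and stays where it is left.
- divider_mid (a point): Middle of the top edge of the divider, an upright plate 10 mm thick (x) by 92 mm wide (y) by 24 mm high across the rack, top 29.5 mm above the bench. Its axes are the rack's. When home it is at x = 0.5 mm in the rack's frame. It is pushed on its near (-x) face, which can be reached from above through the open near end.
- vial: The vial inside the tray: closed cylinder 34 mm in diameter and 80 mm long, white with a red cap, about 80 g. Origin: its centre, on its axis; its y axis is the cylinder axis (cap at +y). At the start it lies on the tray floor, axis along the tray's x, centre 21 mm above the bench.
- vial_near: Identical vial lying in the rack, the one nearer the divider, loose. Origin: centre; y is the cylinder axis.
- vial_far: Identical vial lying in the rack against the far end wall, loose. Origin: centre; y is the cylinder axis.
- bottle: Bystander: amber bottle with white cap, 54 mm diameter, 120 mm tall, standing at the back. Origin: centre of underside.
- slide_box: Bystander: white slide box 50 by 90 by 35 mm, at the back. Origin: centre of underside.
- beaker: Bystander: orange open beaker, 64 mm diameter, 80 mm tall, at the back. Origin: centre of underside.

How it is judged (in metres and radians):
On the way, in this order (a step that is already met when the one before it is completed fails the run):
1. The lid lies flat, knob up, on the grey bench pad, its centre within 30 mm of the pad's centre, let go and at rest. The row in the rack is not yet closed up (horizontal distance between lid and pad below 0.03 m and z of lid in the frame of pad between 0 and 0.008 m and angle between lid's own z axis and vertical below 0.1 rad and contact force between the fingers and lid below 0.1 N and linear speed of lid below 0.02 m/s), for 0.2 s.
2. The divider is pushed home (within 4 mm of its stop) and the two vials in the rack lie closed up side by side on its floor, while the third vial is still in the tray (value of joint divider above 0.051 m and distance between vial_near and vial_far below 0.04 m and z of each of vial_near, vial_far in the frame of rack below 0.026 m and x of vial_near in the frame of rack below 0.03 m and x of vial_far in the frame of rack above 0.05 m and horizontal distance between vial and tray below 0.06 m), for 0.2 s.
At the end, for the whole second after the job is handed in: Lid flat, knob up, within 30 mm of the pad's centre. Divider within 4 mm of its stop, both rack vials closed up on the floor. The tray's vial lies on both, in their gap: within 10 mm of the gap line, 12 mm of the rack's middle line and 0.2 rad of their axes. All released, at rest (all of step 1 and value of joint divider above 0.051 m and distance between vial_near and vial_far below 0.04 m and z of each of vial_near, vial_far in the frame of rack below 0.026 m and x of vial_near in the frame of rack below 0.03 m and x of vial_far in the frame of rack above 0.05 m and x of vial in the frame of rack between 0.03 and 0.05 m and y of vial in the frame of rack between -0.012 and 0.012 m and z of vial in the frame of rack between 0.046 and 0.056 m and angle between the y axis of vial and the y axis of rack, either way round below 0.2 rad and contact force between vial and vial_near above 0.03 N and contact force between vial and vial_far above 0.03 N and contact force between the fingers and vial below 0.05 N and linear speed of vial below 0.02 m/s); the robot touches nothing.
It fails at once if The bottle, the slide box or the beaker is moved by more than 20 mm or tipped over (distance of any of bottle, slide_box, beaker from where it was at the start of the episode above 0.02 m or angle between any of bottle, slide_box, beaker's own z axis and vertical above 0.5 rad).
It fails at once if The lid is tipped by more than 0.6 rad (angle between lid's own z axis and vertical above 0.6 rad).
It fails at once if The lid is dropped (free fall of more than about 20 mm) (contact force between lid and anything else below 0.02 N and linear speed of lid above 0.65 m/s).
It fails at once if The vial is dropped (free fall of more than about 20 mm) (contact force between vial and anything else below 0.02 N and linear speed of vial above 0.65 m/s).
It also fails if it takes over 64 s, if anything falls off the work surface, if the arm or the gripper's body presses on something with over 40 N, if the wrist force passes 120 N, or if a joint passes its speed limit or range.

## Working session

There is one attempt and no reset: what is moved stays moved. The work goes in short steps, Python scripts to look and compute and a tool call to move; the robot and the scene stay as the last step left them, time stands still between calls to the robot, and variables do not carry over. Pictures are saved under pics/ and viewed, at most 11 in all, crops included, and the job is handed in when it is done.

Besides the shell and the picture viewer there is one more tool, called after "Call:" as name(argument=value, ...) on one line, values as JSON. apply_moves: Moves the arm, as the interface text tells. Its arguments: {"type":"object","properties":{"targets":{"type":"array","items":{"type":"array"}},"squeeze":{"type":"number"}},"required":["targets"]}

```bash
mkdir -p pics
cat > h.py <<'E'
import numpy as np, cv2
from rig import ctrl, capture, camera_info
def K(ci): return 192/np.tan(np.radians(ci['vfov'])/2)
def ray(ci,u,v,z):
    f=K(ci);T=np.array(ci['extrinsics'],float)
    d=T[:3,:3]@np.array([(u-ci['cx'])/f,(v-ci['cy'])/f,1]);o=T[:3,3]
    return o+d*(z-o[2])/d[2]
def cloud(ci,D):
    f=K(ci);T=np.array(ci['extrinsics'],float);v,u=np.indices(D.shape)
    P=np.stack([(u-ci['cx'])/f*D,(v-ci['cy'])/f*D,D],-1)
    return P@T[:3,:3].T+T[:3,3]
E
python3 - <<'E'
from h import *
print({k:(np.round(v,3) if not isinstance(v,dict) else v) for k,v in ctrl.sense().items()})
for n in('top','scene'):
    ci=camera_info(n);print(n,ci)
    p,d=capture(n);cv2.imwrite(f'pics/{n}.png',p);np.savez(f'{n}.npz',p=p,d=d)
E
```

```text
{'time_s': np.float64(0.0), 'joints': array([ 0.89 ,  0.313,  1.498,  0.   ,  1.331, -0.223]), 'dq': array([ 0.001, -0.001, -0.   , -0.   , -0.001,  0.   ]), 'tau': array([ 0.0000e+00, -4.1228e+01, -2.5974e+01, -0.0000e+00,  4.0000e-03,
        0.0000e+00]), 'eef_pos': array([231.885, 470.736, 230.731]), 'ee_rot': array([-0.   ,  0.227,  0.974, -0.001]), 'force': array([ 0.139, -0.222,  0.635]), 'wrist_torque': array([ 0.025, -0.014, -0.021]), 'grip_force': np.float64(0.0), 'grip_width': np.float64(1.001)}
top {'vfov': 50.779938447953384, 'cx': 256.72703986816424, 'cy': 190.98547916476923, 'extrinsics': array([[ 8.36219512e-03, -9.96633465e-01,  8.15586334e-02,
         5.57581514e+02],
       [-9.99163487e-01, -5.06263501e-03,  4.05795000e-02,
        -1.69669580e+01],
       [-4.00299861e-02, -8.18297423e-02, -9.95842103e-01,
         8.88735804e+02],
       [ 0.00000000e+00,  0.00000000e+00,  0.00000000e+00,
         1.00000000e+00]])}
scene {'vfov': 56.08461106069541, 'cx': 257.29983213184425, 'cy': 192.38405796239934, 'extrinsics': array([[ 5.35578048e-01,  6.93687084e-01, -4.81616428e-01,
         1.07666949e+03],
       [ 8.44452641e-01, -4.34874608e-01,  3.12704032e-01,
        -2.68101488e+02],
       [ 7.47599256e-03, -5.74179679e-01, -8.18695185e-01,
         8.41616485e+02],
       [ 0.00000000e+00,  0.00000000e+00,  0.00000000e+00,
         1.00000000e+00]])}
```

View pics/top.png

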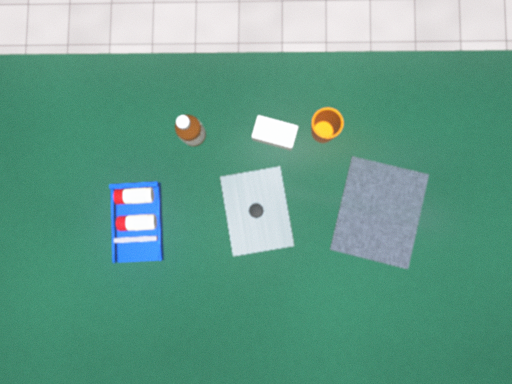

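View pics/scene.png

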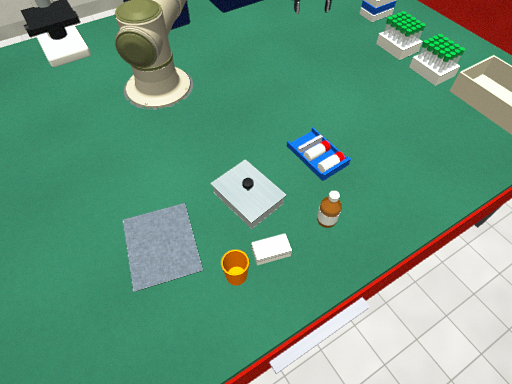

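The top view shows the rack at left (110-162, 182-263), the lidded tray with its knob at (256,211) and the pad at (380,213). In the scene view, the bottle, box and beaker stand behind the tray.

```bash
cat > m.py <<'E'
from h import *
def quad(m):
    m=cv2.morphologyEx(m.astype(np.uint8),cv2.MORPH_CLOSE,np.ones((3,3)))
    c=max(cv2.findContours(m,0,2)[0],key=cv2.contourArea)
    return c,cv2.boxPoints(cv2.minAreaRect(c))
def rep(ci,name,m,z):
    c,_=quad(m)
    W=np.array([ray(ci,u,v,z)[:2] for u,v in c[:,0]],np.float32)
    (cx,cy),(w,h),a=cv2.minAreaRect(W)
    b=cv2.boxPoints(((cx,cy),(w,h),a));e=[b[1]-b[0],b[2]-b[1]]
    print(name,'c',round(cx,1),round(cy,1),[(round(float(np.hypot(*k)),1),round(float(np.degrees(np.arctan2(k[1],k[0]))),1)) for k in e])
E
python3 - <<'E'
from m import *
for n in('top','scene'):
    ci=camera_info(n);Z=np.load(n+'.npz');p,d=Z['p'],Z['d'];H=cv2.cvtColor(p,cv2.COLOR_BGR2HSV);h,s,v=cv2.split(H)
    C=cloud(ci,d)
    if n=='top':
        R=lambda u0,v0,u1,v1:np.pad(np.ones((v1-v0,u1-u0),bool),((v0,384-v1),(u0,512-u1)))
        reg=[R(210,155,305,265),R(320,145,440,280),R(95,170,175,275)]; kp=(256,211)
    else:
        R=lambda u0,v0,u1,v1:np.pad(np.ones((v1-v0,u1-u0),bool),((v0,384-v1),(u0,512-u1)))
        reg=[R(200,150,295,220),R(110,195,210,295),R(280,120,360,185)]; kp=(248,184)
    green=(h>60)&(h<90)&(s>90)
    rep(ci,n+' lid',reg[0]&~green&(C[...,2]>43),49)
    rep(ci,n+' pad',reg[1]&~green&(s<90),4)
    rep(ci,n+' rack',reg[2]&(h>100)&(h<130)&(s>150),22 if n=='scene' else 24)
    kn=reg[0]&(v<80)&(s<120)
    y,x=np.nonzero(kn);print('knob px',x.mean(),y.mean(),len(x),'->',ray(ci,x.mean(),y.mean(),81).round(1), 'depth med',np.median(C[kn],0).round(1))
    red=reg[2]&((h<8)|(h>172))&(s>150)
    print('lid z',np.median(C[reg[0]&~green&(C[...,2]>43)][:,2]),'pad z',np.median(C[reg[1]&~green][:,2]))
    if n=='top':
        for nm,(a,b) in dict(vf=(182,208),vn=(209,232)).items():
            m=R(110,a,160,b)&(red|((s<60)&(v>150)))&(C[...,2]>24); rep(ci,nm,m,36)
        m=R(110,233,160,247)&(s<90)&(v>120)&~green; rep(ci,'div',m,29.5)
E
```

```text
top lid c 585.4 18.1 [(127.5, -79.8), (169.9, 10.2)]
top pad c 587.5 -246.5 [(213.7, -13.6), (174.0, 76.4)]
top rack c 561.3 279.6 [(112.0, -86.1), (171.8, 3.9)]
knob px nan nan 0 -> [nan nan nan] depth med [nan nan nan]
lid z 47.79843693181732 pad z 2.7057430333882735
vf c 618.0 284.0 [(80.3, -88.3), (32.1, 1.7)]
vn c 559.9 276.5 [(82.7, -85.5), (31.2, 4.5)]
div c 523.2 277.7 [(91.1, -87.2), (12.8, 2.8)]
scene lid c 586.6 17.0 [(132.3, -79.8), (169.3, 10.2)]
scene pad c 587.2 -245.4 [(211.2, -13.5), (171.5, 76.5)]
scene rack c 565.4 279.8 [(123.7, -85.9), (178.9, 4.1)]
knob px 247.43956043956044 183.02197802197801 91 -> [590.1  16.6  81. ] depth med [589.4  17.   80.8]
lid z 49.38516262036785 pad z 3.9903703004434874<stdin>:16: RuntimeWarning: Mean of empty slice.
  ret = ret.dtype.type(ret / rcount)
  return _methods._mean(a, axis=axis, dtype=dtype,
  ret = um.true_divide(
```

Call:
apply_moves(targets=[[60,[355,-453,-30],[0,0,36.4]],[60,[355,-453,-30],[0,0,36.4]],[60,[355,-453,-30],[0,0,36.4]],[60,[355,-453,-30],[0,0,36.4]],[60,[355,-453,-30],[0,0,36.4]],[60,[355,-453,-30],[0,0,36.4]],[60,[355,-453,-30],[0,0,36.4]],[60,[355,-453,-30],[0,0,36.4]],[60,[355,-453,-30],[0,0,36.4]],[60,[355,-453,-30],[0,0,36.4]],[60,[355,-453,-30],[0,0,36.4]],[60,[355,-453,-30],[0,0,36.4]],[60,[355,-453,-30],[0,0,36.4]],[60,[355,-453,-30],[0,0,36.4]],[60,[355,-453,-30],[0,0,36.4]],[60,[355,-453,-30],[0,0,36.4]],[60,[355,-453,-30],[0,0,36.4]]])

```text
time_s: 1.8
eef_pos: [586.7, 18.9, 201.7]
ee_rot: [0.0, -0.089, 0.996, -0.0]
force: [0.6, 0.3, -0.3]
grip_width: 0.697
grip_force: 0.0
```

Run:
```python
from m import *
s=ctrl.sense();print(s['eef_pos'].round(1),s['ee_rot'].round(3),s['grip_width'],s['time_s'])
ci=camera_info('wrist');p,d=capture('wrist');cv2.imwrite('pics/w1.png',p);np.savez('w1.npz',p=p,d=d)
C=cloud(ci,d);h,sa,v=cv2.split(cv2.cvtColor(p,cv2.COLOR_BGR2HSV))
near=np.hypot(C[...,0]-587,C[...,1]-17)<40
kn=near&(C[...,2]>72)&(C[...,2]<90);print(kn.sum(), C[kn].mean(0) if kn.any() else 0)
if kn.any():
  c,_=quad(kn);(a,b),r=cv2.minEnclosingCircle(c);print(a,b,r,ray(ci,a,b,81))
```

```text
[586.7  18.9 201.7] [ 0.    -0.089  0.996 -0.   ] 0.6971543997468854 1.8
715 [583.62999485  17.99974179  80.0046002 ]
256.03570556640625 184.0 15.245755195617676 [583.24831244  17.88138731  81.        ]
```

View pics/w1.png

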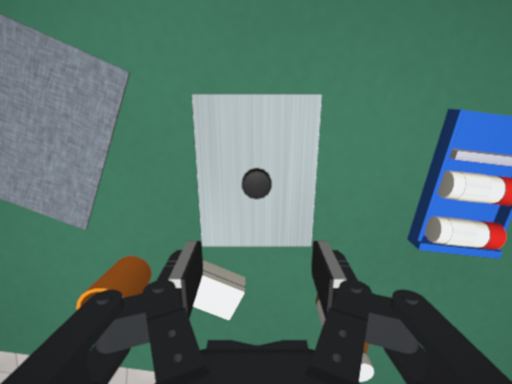

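The wrist view shows the lid squared to the gripper, with the knob at (256,184), about (584.5, 18). That agrees with the lid's centre from the other cameras.

Call:
apply_moves(targets=[[60,[-2.5,0,-50],[0,0,0]],[60,[-2.5,0,-100],[0,0,0]],[60,[-2.5,0,-125],[0,0,0]],[60,[-2.5,0,-138],[0,0,0]],[60,[-2.5,0,-145],[0,0,0]],[60,[-2.5,0,-145],[0,0,0]],[15,[-2.5,0,-145],[0,0,0]],[15,[-2.5,0,-145],[0,0,0]],[15,[-2.5,0,-145],[0,0,0]],[15,[-2.5,0,-145],[0,0,0]],[15,[-2.5,0,-145],[0,0,0]],[15,[-2.5,0,-145],[0,0,0]],[15,[-2.5,0,-145],[0,0,0]],[15,[-2.5,0,-145],[0,0,0]],[15,[-2.5,0,-145],[0,0,0]],[15,[-2.5,0,-145],[0,0,0]]], squeeze=50)

```text
time_s: 3.45
eef_pos: [585.3, 17.9, 57.8]
ee_rot: [0.001, -0.089, 0.996, -0.0]
force: [-0.9, 1.4, 6.8]
grip_width: 0.334
grip_force: 48.9
```

Call:
apply_moves(targets=[[15,[0,0,5],[0,0,0]],[15,[0,0,12],[0,0,0]],[15,[0,0,25],[0,0,0]],[15,[0,0,45],[0,0,0]],[15,[0,0,60],[0,0,0]],[15,[0,0,60],[0,0,0]],[15,[0,0,60],[0,0,0]]])

```text
time_s: 4.15
eef_pos: [584.4, 18.0, 116.4]
ee_rot: [0.0, -0.089, 0.996, -0.0]
force: [-0.2, 1.1, -2.2]
grip_width: 0.332
grip_force: 49.5
```

Run:
```python
from m import *
s=ctrl.sense();print(s['eef_pos'].round(1),s['force'].round(1),s['grip_width'],s['grip_force'])
ci=camera_info('wrist');p,d=capture('wrist');cv2.imwrite('pics/w2.png',p)
ci=camera_info('scene');p2,d=capture('scene')
cv2.imwrite('pics/w2.png',np.hstack([p[:,100:420],p2[60:320,90:390].repeat(1,0) if 0 else cv2.resize(p2[100:300,100:370],(480,384))]))
C=cloud(ci,d);h,sa,v=cv2.split(cv2.cvtColor(p2,cv2.COLOR_BGR2HSV))
m=(sa<60)&(v>120)&(np.hypot(C[...,0]-586,C[...,1]-18)<110)&(C[...,2]>90)&(C[...,2]<130)
P=C[m];print(len(P),P.mean(0));A=np.linalg.lstsq(np.c_[P[:,:2]-P[:,:2].mean(0),np.ones(len(P))],P[:,2],rcond=None)[0];print('slope,z',A)
```

```text
[584.4  18.  116.4] [-0.2  1.1 -2.2] 0.33190454499869015 49.5110946893692
1898 [607.35023628  12.45242372 107.11696891]
slope,z [-3.38012857e-03  1.46952716e-03  1.07116969e+02]
```

View pics/w2.png

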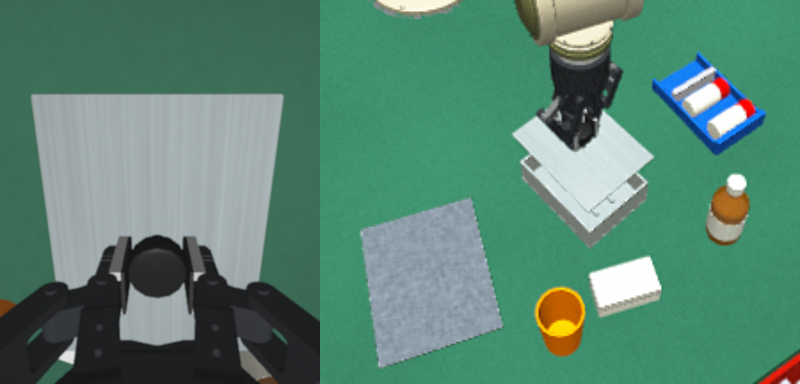

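The lid hangs level on the knob (side-by-side image, right half). The tray below is open.

Call:
apply_moves(targets=[[15,[0,0,25],[0,0,0]],[15,[0,-20,30],[0,0,0]],[15,[1,-60,30],[0,0,-4]],[15,[1,-100,30],[0,0,-10]],[15,[2,-140,30],[0,0,-16]],[15,[2,-180,30],[0,0,-20]],[15,[2.5,-220,30],[0,0,-23.8]],[15,[2.5,-250,30],[0,0,-23.8]],[15,[2.5,-264,30],[0,0,-23.8]],[15,[2.5,-264,10],[0,0,-23.8]],[15,[2.5,-264,-20],[0,0,-23.8]],[15,[2.5,-264,-50],[0,0,-23.8]],[15,[2.5,-264,-75],[0,0,-23.8]],[15,[2.5,-264,-87],[0,0,-23.8]],[15,[2.5,-264,-90],[0,0,-23.8]],[15,[2.5,-264,-92],[0,0,-23.8]],[15,[2.5,-264,-92],[0,0,-23.8]]])

```text
time_s: 5.95
eef_pos: [587.6, -246.2, 25.3]
ee_rot: [0.001, 0.119, 0.993, -0.0]
force: [0.8, -0.3, -2.3]
grip_width: 0.33
grip_force: 49.9
```

Call:
apply_moves(targets=[[15,[0,0,-1],[0,0,0]],[15,[0,0,-2],[0,0,0]],[15,[0,0,-3],[0,0,0]],[15,[0,0,-3],[0,0,0]]])

```text
time_s: 6.35
eef_pos: [587.4, -246.3, 22.8]
ee_rot: [0.001, 0.119, 0.993, -0.0]
force: [-3.8, 2.1, 6.1]
grip_width: 0.328
grip_force: 51.0
```

Call:
apply_moves(targets=[[60,[0,0,0],[0,0,0]],[60,[0,0,0],[0,0,0]],[60,[0,0,0],[0,0,0]],[60,[0,0,0],[0,0,0]],[60,[0,0,0],[0,0,0]],[60,[0,0,10],[0,0,0]],[60,[0,0,30],[0,0,0]],[60,[0,0,80],[0,0,0]],[60,[0,0,130],[0,0,0]],[60,[0,0,160],[0,0,0]],[60,[0,0,160],[0,0,0]]])

```text
time_s: 7.45
eef_pos: [588.6, -247.0, 187.4]
ee_rot: [0.004, 0.119, 0.993, -0.002]
force: [-0.1, -0.6, -0.0]
grip_width: 0.704
grip_force: 0.0
```

Run:
```python
from m import *
s=ctrl.sense();print(s['eef_pos'].round(1),s['grip_width'],s['time_s'])
R=lambda u0,v0,u1,v1:np.pad(np.ones((v1-v0,u1-u0),bool),((v0,384-v1),(u0,512-u1)))
ci=camera_info('scene');p,d=capture('scene');C=cloud(ci,d);h,sa,v=cv2.split(cv2.cvtColor(p,cv2.COLOR_BGR2HSV))
cv2.imwrite('pics/s3.png',cv2.resize(p[90:330,90:390],(750,600)))
m=R(110,190,220,300)&(C[...,2]>11)&(C[...,2]<20)&(v>90); rep(ci,'lid scene',m,14)
P=C[m];print('lid plane',np.linalg.lstsq(np.c_[P[:,:2]-P[:,:2].mean(0),np.ones(len(P))],P[:,2],rcond=None)[0])
# tray vial from scene: red cap + white inside tray
m=R(205,145,295,225)&((h<8)|(h>172))&(sa>150);print('red',m.sum(), C[m].mean(0) if m.any() else 0)
```

```text
[ 588.6 -247.   187.4] 0.7043300564434263 7.45
lid scene c 588.8 -244.9 [(168.6, -13.7), (127.5, 76.3)]
lid plane [1.22014388e-04 1.46388877e-03 1.40342792e+01]
red 62 [564.56075598   5.0256657   47.07138879]
```

View pics/s3.png

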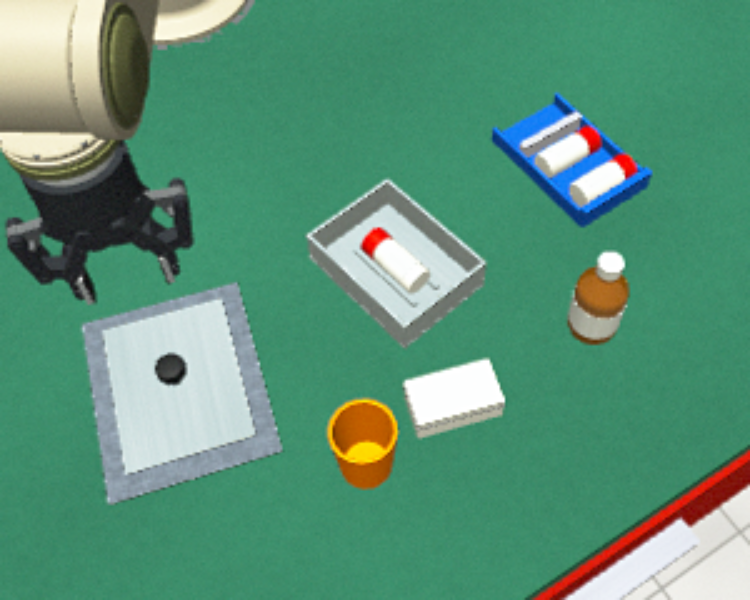

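The lid lies squarely on the pad, within about 2 mm of its centre. The tray vial is visible with its cap toward the robot. Next is the divider.

Call:
apply_moves(targets=[[60,[0,40,20],[0,0,0]],[60,[-10,90,20],[0,0,3]],[60,[-20,140,20],[0,0,6]],[30,[-30,190,20],[0,0,9]],[0,[-40,240,20],[0,0,12]],[0,[-50,285,20],[0,0,15]],[0,[-60,330,20],[0,0,17.5]],[0,[-70,375,20],[0,0,17.5]],[0,[-80,420,20],[0,0,17.5]],[0,[-90,465,20],[0,0,17.5]],[0,[-97,505,20],[0,0,17.5]],[0,[-97,521.5,20],[0,0,17.5]],[0,[-97,521.5,20],[0,0,17.5]],[0,[-97,521.5,20],[0,0,17.5]],[0,[-97,521.5,20],[0,0,17.5]]])

```text
time_s: 9.0
eef_pos: [490.4, 274.1, 201.0]
ee_rot: [-0.0, -0.033, 0.999, -0.0]
force: [0.3, -0.1, -0.3]
grip_width: -0.0
grip_force: 0.0
```

Run:
```python
from m import *
s=ctrl.sense();print(s['eef_pos'].round(1),s['ee_rot'].round(3),s['grip_width'],s['time_s'])
ci=camera_info('wrist');p,d=capture('wrist');C=cloud(ci,d);h,sa,v=cv2.split(cv2.cvtColor(p,cv2.COLOR_BGR2HSV))
cv2.imwrite('pics/w4.png',p)
near=(abs(C[...,0]-560)<110)&(abs(C[...,1]-280)<75)
def box(nm,m):
    W=C[m][:,:2].astype(np.float32);(cx,cy),wh,a=cv2.minAreaRect(W);print(nm,m.sum(),round(cx,1),round(cy,1),np.round(wh,1),round(a,1),C[m][:,2].mean().round(1))
er=lambda m:cv2.erode(m.astype(np.uint8),np.ones((2,2)))>0
blue=near&(h>100)&(h<130)&(sa>150)
box('walls',er(blue&(C[...,2]>18)&(C[...,2]<33)))
box('far wall',er(blue&(C[...,2]>26)))
box('floor',er(blue&(C[...,2]<8)))
box('div',er(near&~blue&(sa<90)&(v>100)&(C[...,0]<545)&(C[...,2]>26)))
red=near&((h<8)|(h>172))&(sa>150)
for nm,(a,b) in dict(vn=(542,585),vf=(592,645)).items(): box(nm,er(near&(red|((sa<70)&(v>130)))&(C[...,0]>a)&(C[...,0]<b)&(C[...,2]>20)))
```

```text
[490.4 274.1 201. ] [-0.    -0.033  0.999 -0.   ] -0.0004936609244603462 9.0
walls 796 557.4 282.4 [164.9 104.7] 3.7 21.6
far wall 21 558.0 286.6 [159.5 103.2] 0.7 59.0
floor 3547 554.7 283.4 [160.4  98.1] 3.8 4.6
div 1397 511.3 277.8 [68.2 93.2] 3.2 141.4
vn 1381 557.3 278.4 [30.3 77.4] 2.0 34.8
vf 87 607.3 322.7 [21.2  5.9] 14.6 33.3
```

View pics/w4.png

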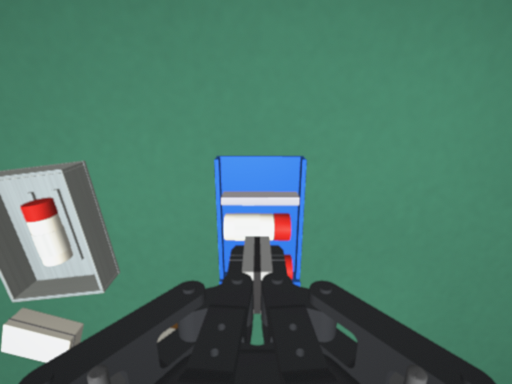

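The wrist view shows the divider upright at row ~199, with near-floor space above it and nothing in the way of the shut fingers. I'll go down and push along 3.8°.

Call:
apply_moves(targets=[[0,[0,1,-50],[0,0,0]],[0,[0,1,-100],[0,0,0]],[0,[0,1,-145],[0,0,0]],[0,[0,1,-175],[0,0,0]],[0,[0,1,-187],[0,0,0]],[0,[0,1,-187],[0,0,0]],[0,[8,1.5,-187],[0,0,0]],[0,[14,2,-187],[0,0,0]],[0,[18,2.2,-187],[0,0,0]],[0,[22,2.5,-187],[0,0,0]],[0,[26,2.7,-187],[0,0,0]],[0,[30,3,-187],[0,0,0]],[0,[34,3.2,-187],[0,0,0]],[0,[38,3.5,-187],[0,0,0]],[0,[42,3.8,-187],[0,0,0]],[0,[45,4,-187],[0,0,0]],[0,[48,4.2,-187],[0,0,0]],[0,[48,4.2,-187],[0,0,0]]])

```text
time_s: 10.85
eef_pos: [538.7, 279.6, 14.3]
ee_rot: [0.001, -0.034, 0.999, 0.0]
force: [-1.0, 0.1, -0.1]
grip_width: 0.003
grip_force: 0.0
```

Call:
apply_moves(targets=[[0,[2,0.1,0],[0,0,0]],[0,[4,0.3,0],[0,0,0]],[0,[5.5,0.4,0],[0,0,0]],[0,[7,0.5,0],[0,0,0]],[0,[8.5,0.6,0],[0,0,0]],[0,[8.5,0.6,0],[0,0,0]]])

```text
time_s: 11.45
eef_pos: [544.6, 280.1, 14.2]
ee_rot: [-0.003, -0.034, 0.999, -0.001]
force: [-13.3, -2.7, 8.6]
grip_width: -0.005
grip_force: 6.8
```

Run:
```python
from m import *
s=ctrl.sense();print(s['force'].round(1))
for n in('top','wrist'):
    ci=camera_info(n);p,d=capture(n)
    if n=='top': o=cv2.resize(p[165:275,80:190],(400,400),interpolation=2)
    else: o=np.hstack([o,cv2.resize(p[100:384,150:400],(352,400))])
cv2.imwrite('pics/t5.png',o)
```

```text
[-13.3  -2.7   8.6]
```

View pics/t5.png

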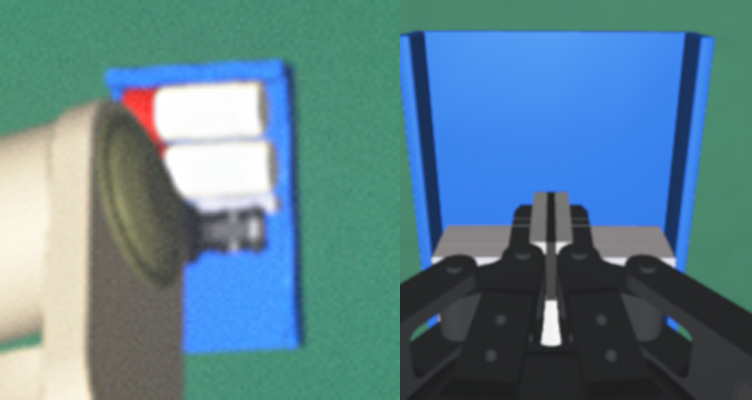

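Both vials look closed up, and the 13 N force comes at the x predicted for home. I'll press slightly more, back off, and go over the tray.

Call:
apply_moves(targets=[[0,[1.5,0.1,0],[0,0,0]],[0,[3,0.2,0],[0,0,0]],[0,[3,0.2,0],[0,0,0]],[0,[-8,-0.5,0],[0,0,0]],[0,[-20,-1,0],[0,0,0]],[0,[-20,-1,40],[0,0,0]],[0,[-20,-1,90],[0,0,0]],[0,[-20,-1,140],[0,0,0]],[0,[-20,-1,187],[0,0,0]],[0,[-20,-1,187],[0,0,0]],[0,[-20,-1,187],[0,0,0]]])

```text
time_s: 12.65
eef_pos: [527.2, 279.3, 202.1]
ee_rot: [0.001, -0.034, 0.999, 0.0]
force: [-0.9, 0.3, -0.8]
grip_width: 0.0
grip_force: 0.0
```

Call:
apply_moves(targets=[[50,[15,-45,0],[0,0,2]],[50,[25,-90,0],[0,0,4]],[50,[35,-135,0],[0,0,6.5]],[50,[45,-180,0],[0,0,6.5]],[50,[55,-225,0],[0,0,6.5]],[50,[58,-261,0],[0,0,6.5]],[50,[58,-261,0],[0,0,6.5]],[50,[58,-261,0],[0,0,6.5]],[50,[58,-261,0],[0,0,6.5]],[50,[58,-261,0],[0,0,6.5]]])

```text
time_s: 13.65
eef_pos: [584.4, 19.5, 200.9]
ee_rot: [-0.0, -0.091, 0.996, 0.0]
force: [0.1, -0.1, 0.5]
grip_width: 0.585
grip_force: 0.0
```

Run:
```python
from m import *
s=ctrl.sense();print(s['eef_pos'].round(1),s['ee_rot'].round(3),s['grip_width'],s['time_s'])
cw=camera_info('wrist');pw,dw=capture('wrist');ct=camera_info('top');pt,dt=capture('top');cs=camera_info('scene');ps,ds=capture('scene')
cv2.imwrite('pics/w6.png',np.hstack([cv2.resize(pw,(533,400)),cv2.resize(pt[165:275,80:150],(255,400))]))
def box(nm,C,m):
    m=cv2.erode(m.astype(np.uint8),np.ones((2,2)))>0
    if m.sum()<8: print(nm,'none',m.sum());return
    W=C[m][:,:2].astype(np.float32);(cx,cy),wh,a=cv2.minAreaRect(W);print(nm,m.sum(),round(cx,1),round(cy,1),np.round(wh,1),round(a,1),np.percentile(C[m][:,2],[5,50,95]).round(1))
def run(n,ci,p,d):
    C=cloud(ci,d);h,sa,v=cv2.split(cv2.cvtColor(p,cv2.COLOR_BGR2HSV))
    red=((h<8)|(h>172))&(sa>150);inT=(np.hypot(C[...,0]-586,C[...,1]-18)<75)
    z=C[...,2]
    white=(sa<40)&(v>205)
    box(n+' trayvial',C,inT&(z>22)&(z<42)&(np.abs(-(C[...,0]-586)*.177+(C[...,1]-18)*.984)<30))
    box(n+' cap',C,inT&red&(z<42))
    rack=(abs(C[...,0]-560)<110)&(abs(C[...,1]-280)<75)
    blue=(h>100)&(h<130)&(sa>150)
    nb=rack&~blue&((sa<70)|red)&(v>110)
    box(n+' rackvials',C,nb&(z>31)&(z<45)); box(n+' blue',C,rack&blue&(z>16)&(z<33));box(n+' rackred',C,rack&red)
    box(n+' div',C,nb&(z>24)&(z<31)&(C[...,0]<568))
run('w',cw,pw,dw);run('t',ct,pt,dt);run('s',cs,ps,ds)
```

```text
[584.4  19.5 200.9] [-0.    -0.091  0.996  0.   ] 0.5851642916683465 13.65
w trayvial 1925 601.6 22.7 [117.4  31.7] 10.7 [27.9 35.1 37.8]
w cap 466 552.8 14.3 [18.2 28.9] 10.5 [29.3 35.4 37.8]
w rackvials 2498 599.7 283.3 [61.9 85.3] 5.1 [33.  36.8 38.8]
w blue 1342 560.4 281.6 [168.6 107.3] 3.9 [19.1 22.2 29.4]
w rackred 664 596.3 316.6 [62.1 30.5] 1.0 [28.1 36.3 38.7]
w div 604 561.4 277.3 [13.4 81.9] 1.8 [27.2 29.  30.2]
t trayvial none 0
t cap none 0
t rackvials 677 600.1 281.4 [60.4 78.7] 6.3 [32.  35.9 39. ]
t blue 366 561.4 281.0 [165.2 105.1] 3.7 [17.3 21.9 29.1]
t rackred 170 597.1 311.9 [59.8 17.8] 7.6 [27.6 35.5 38.9]
t div 133 560.8 279.8 [ 7.7 87.5] 3.7 [25.  28.  30.3]
s trayvial 265 588.4 18.2 [77.5 29.4] 12.5 [26.4 35.2 39.2]
s cap 40 558.0 11.3 [11.9 23.8] 9.8 [27.4 35.9 39.4]
s rackvials 301 604.1 283.4 [66.6 79. ] 11.1 [32.1 37.7 40.9]
s blue 177 564.1 281.4 [166.1 105.4] 3.0 [17.6 23.5 30.8]
s rackred 64 603.4 314.9 [56.4 15.5] 8.9 [28.6 36.7 40.4]
s div 14 564.2 281.0 [ 6.2 86.2] 0.3 [28.  29.1 30.5]
```

View pics/w6.png

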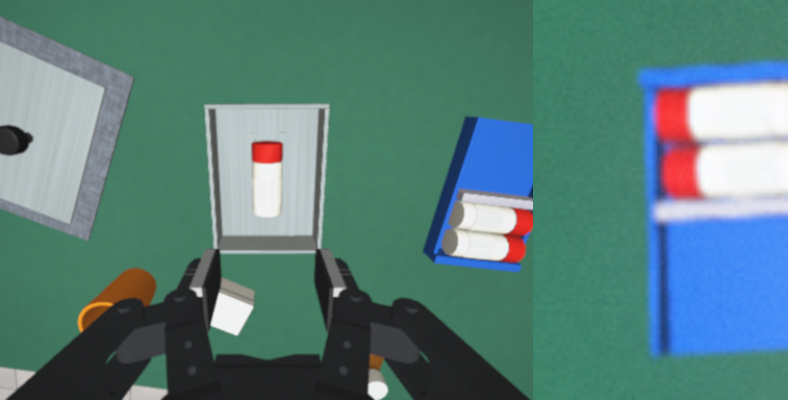

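The divider sits at rack x ≈ +0.5 (home), with both vials flat against each other. The tray vial lies at left image (267,180), between the walls and in line with the gripper.

Call:
apply_moves(targets=[[50,[0,0,-50],[0,0,0]],[50,[0,0,-100],[0,0,0]],[50,[0,0,-145],[0,0,0]],[50,[0,0,-175],[0,0,0]],[50,[0,0,-185],[0,0,0]],[50,[0,0,-190],[0,0,0]],[50,[0,0,-190],[0,0,0]],[25,[0,0,-190],[0,0,0]],[25,[0,0,-190],[0,0,0]],[25,[0,0,-190],[0,0,0]],[25,[0,0,-190],[0,0,0]],[25,[0,0,-190],[0,0,0]],[25,[0,0,-190],[0,0,0]],[25,[0,0,-190],[0,0,0]]], squeeze=40)

```text
time_s: 15.2
eef_pos: [585.6, 18.1, 13.1]
ee_rot: [0.002, -0.09, 0.996, -0.0]
force: [-1.3, -0.1, 6.8]
grip_width: 0.38
grip_force: 39.6
```

Call:
apply_moves(targets=[[25,[0,0,5],[0,0,0]],[25,[0,0,15],[0,0,0]],[25,[0,0,35],[0,0,0]],[25,[0,0,70],[0,0,0]],[25,[0,0,110],[0,0,0]],[25,[0,0,130],[0,0,0]],[25,[0,0,130],[0,0,0]],[25,[0,0,130],[0,0,0]]])

```text
time_s: 16.0
eef_pos: [584.2, 18.3, 141.0]
ee_rot: [-0.0, -0.09, 0.996, 0.0]
force: [-1.0, -0.5, -1.7]
grip_width: 0.378
grip_force: 39.9
```

Run:
```python
from m import *
s=ctrl.sense();print(s['eef_pos'].round(1),s['ee_rot'].round(3),s['grip_width'],s['grip_force'],s['force'])
o=[]
for n in('wrist','scene'):
    ci=camera_info(n);p,d=capture(n);C=cloud(ci,d);h,sa,v=cv2.split(cv2.cvtColor(p,cv2.COLOR_BGR2HSV))
    e=s['eef_pos'];near=(np.hypot(C[...,0]-e[0],C[...,1]-e[1])<60)&(C[...,2]>100)&(C[...,2]<185)
    red=near&((h<8)|(h>172))&(sa>150);wh=near&(sa<40)&(v>190)
    ax=np.array([.982,.181])
    for nm,m in(('red',red),('white',wh)):
        q=C[m];t=(q[:,:2]-e[:2])@ax
        print(n,nm,m.sum(),'along',np.percentile(t,[2,98]).round(1),'z',np.percentile(q[:,2],[5,50,98]).round(1)) if m.sum() else print(n,nm,0)
    # slope of the ridge along the axis
    m=red|wh;q=C[m];t=(q[:,:2]-e[:2])@ax
    print([ (a,np.percentile(q[(t>a)&(t<a+10),2],97).round(1)) for a in range(-40,40,10) if ((t>a)&(t<a+10)).sum()>5])
    o.append(cv2.resize(p,(400,300)) if n=='wrist' else cv2.resize(p[70:250,150:390],(400,300)))
cv2.imwrite('pics/h7.png',np.hstack(o))
```

```text
[584.2  18.3 141. ] [-0.    -0.09   0.996  0.   ] 0.3775613354515396 39.90325391292572 [-1.01446115 -0.47583012 -1.73188628]
wrist red 3342 along [-42.3 -23.9] z [143.6 162.1 165.7]
wrist white 5705 along [-21.1  35. ] z [157.  163.1 165.8]
[(-40, np.float64(165.7)), (-30, np.float64(165.5)), (-20, np.float64(178.0)), (-10, np.float64(165.8)), (0, np.float64(165.5)), (10, np.float64(165.6)), (20, np.float64(165.5)), (30, np.float64(164.9))]
scene red 2 along [-40.  -38.3] z [162.2 162.6 163.1]
scene white 181 along [-7.9 38.1] z [153.5 162.8 166.5]
[(-10, np.float64(166.3)), (0, np.float64(168.4)), (10, np.float64(165.7)), (20, np.float64(166.4)), (30, np.float64(165.6))]
```

View pics/h7.png

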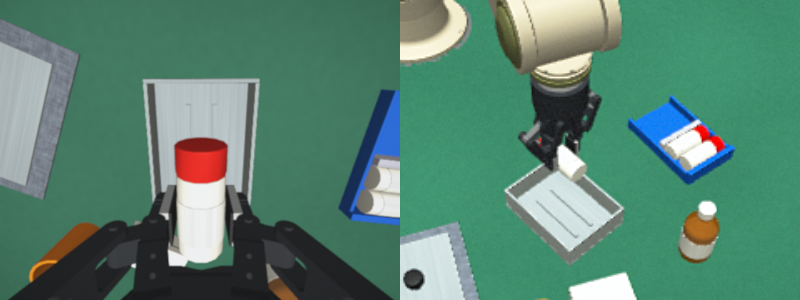

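The vial is held level, axis 7.6 mm above the TCP and centred about 2 mm toward the cap side. I'll carry it to the gap with a -96.5° turn.

Call:
apply_moves(targets=[[25,[0,15,10],[0,0,-4]],[25,[2,40,10],[0,0,-12]],[25,[4,70,10],[0,0,-20]],[25,[6,100,10],[0,0,-28]],[25,[8,130,10],[0,0,-36]],[25,[10,160,10],[0,0,-44]],[25,[12,190,10],[0,0,-52]],[25,[14,220,10],[0,0,-60]],[25,[16,245,10],[0,0,-68]],[25,[17,264,10],[0,0,-76]],[25,[17,264,10],[0,0,-84]],[25,[17,264,10],[0,0,-92]],[25,[17,264,10],[0,0,-96.5]],[25,[17,264,10],[0,0,-96.5]],[25,[17,264,-25],[0,0,-96.5]],[25,[17,264,-60],[0,0,-96.5]],[25,[17,264,-80],[0,0,-96.5]],[25,[17,264,-86],[0,0,-96.5]],[25,[17,264,-86],[0,0,-96.5]],[25,[17,264,-86],[0,0,-96.5]]])

```text
time_s: 18.1
eef_pos: [602.2, 282.4, 56.5]
ee_rot: [0.0, 0.683, 0.731, 0.001]
force: [-0.2, -0.6, -0.5]
grip_width: 0.38
grip_force: 40.0
```

Run:
```python
from m import *
s=ctrl.sense();e=s['eef_pos'];print(e.round(1),s['ee_rot'].round(3),s['force'].round(1),s['grip_width'],s['time_s'])
o=[]
for n in('wrist','scene','top'):
    ci=camera_info(n);p,d=capture(n);C=cloud(ci,d);h,sa,v=cv2.split(cv2.cvtColor(p,cv2.COLOR_BGR2HSV));z=C[...,2]
    rack=(abs(C[...,0]-560)<110)&(abs(C[...,1]-280)<75);red=((h<8)|(h>172))&(sa>150)
    for nm,m in(('held',(red|((sa<40)&(v>170)))&rack&(z>52)&(z<78)),('low',(red|((sa<40)&(v>150)))&rack&(z>30)&(z<42)),('blue',rack&(h>100)&(h<130)&(sa>150)&(z>15)&(z<33))):
        m=cv2.erode(m.astype(np.uint8),np.ones((2,2)))>0
        q=C[m]
        if len(q)>10: print(n,nm,len(q),'x',np.percentile(q[:,0],[2,98]).round(1),'y',np.percentile(q[:,1],[2,98]).round(1),'z',np.percentile(q[:,2],[5,97]).round(1))
    o.append(cv2.resize(p,(400,300)) if n=='wrist' else cv2.resize(p[90:210,260:400],(350,300))) if n!='top' else 0
cv2.imwrite('pics/r8.png',np.hstack(o))
```

```text
[602.2 282.4  56.5] [0.    0.683 0.731 0.001] [-0.2 -0.6 -0.5] 0.38002455075472774 18.1
wrist held 3606 x [584.6 617.1] y [247.9 324.7] z [60.8 77.7]
wrist low 2466 x [568.  628.6] y [277.6 326.4] z [31.6 38.6]
wrist blue 4518 x [479.2 642.6] y [227.1 338.9] z [19.2 29.3]
scene held 24 x [616.5 621.5] y [247.5 274.7] z [62.2 75.7]
scene low 163 x [581.6 634.3] y [243.2 322.4] z [31.3 40.6]
scene blue 170 x [484.7 648.8] y [226.8 335.5] z [17.9 31.1]
top held 109 x [588.4 619.2] y [243.6 281.5] z [66.6 77.3]
top low 184 x [572.7 629.3] y [240.4 279.8] z [31.  39.1]
top blue 224 x [488.6 645. ] y [225.2 293.2] z [17.4 29.6]
```

View pics/r8.png

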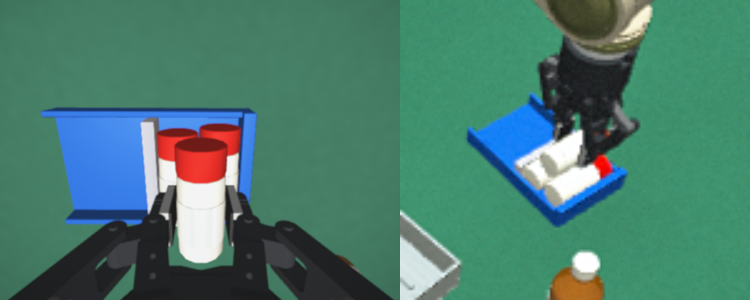

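The held vial sits over the gap, level and aligned with the two below. I'll creep down.

Call:
apply_moves(targets=[[25,[-0.5,-1,-5],[0,0,0]],[25,[-0.5,-1,-8],[0,0,0]],[25,[-0.5,-1,-10],[0,0,0]],[25,[-0.5,-1,-11],[0,0,0]],[25,[-0.5,-1,-12],[0,0,0]],[25,[-0.5,-1,-12],[0,0,0]]])

```text
time_s: 18.85
eef_pos: [601.4, 281.3, 43.9]
ee_rot: [0.0, 0.683, 0.731, 0.0]
force: [-0.6, -0.7, 4.4]
grip_width: 0.376
grip_force: 40.4
```

Call:
apply_moves(targets=[[36,[0,0,-0.5],[0,0,0]],[40,[0,0,-0.5],[0,0,0]],[44,[0,0,-0.5],[0,0,0]],[50,[0,0,-0.5],[0,0,0]],[50,[0,0,0],[0,0,0]],[50,[0,0,0],[0,0,0]],[50,[0,0,5],[0,0,0]],[50,[0,0,15],[0,0,0]],[50,[0,0,30],[0,0,0]],[50,[0,0,70],[0,0,0]],[50,[-40,0,110],[0,0,0]],[50,[-90,0,130],[0,0,0]],[50,[-140,0,150],[0,0,0]],[50,[-190,0,150],[0,0,0]],[50,[-220,0,150],[0,0,0]],[50,[-220,0,150],[0,0,0]],[50,[-220,0,150],[0,0,0]]])

```text
time_s: 20.55
eef_pos: [381.2, 281.5, 194.9]
ee_rot: [0.001, 0.683, 0.731, 0.001]
force: [0.7, -1.0, 0.0]
grip_width: 0.582
grip_force: 0.0
```

Run:
```python
from m import *
s=ctrl.sense();print(s['eef_pos'].round(1),s['force'].round(1),s['time_s'])
for n in('top','scene'):
    ci=camera_info(n);p,d=capture(n);C=cloud(ci,d);h,sa,v=cv2.split(cv2.cvtColor(p,cv2.COLOR_BGR2HSV));z=C[...,2]
    rack=(abs(C[...,0]-560)<110)&(abs(C[...,1]-280)<75);red=((h<8)|(h>172))&(sa>150)
    for nm,m in(('top vial',(red|((sa<60)&(v>130)))&rack&(z>50)&(z<78)),('div',(sa<60)&(v>130)&rack&(z>24)&(z<31)&(C[...,0]<570))):
        q=C[cv2.erode(m.astype(np.uint8),np.ones((2,2)))>0]
        if len(q)<9: print(n,nm,0);continue
        (cx,cy),wh,a=cv2.minAreaRect(q[:,:2].astype(np.float32));dx,dy=cx-560.6,cy-281.4;c,sn=np.cos(.067),np.sin(.067)
        print(n,nm,len(q),'rack xy',round(c*dx+sn*dy,1),round(-sn*dx+c*dy,1),np.round(wh,1),round(a,1),'z',np.percentile(q[:,2],[5,97]).round(1))
    if n=='top':o=cv2.resize(p[165:275,80:190],(400,400))
    else:o=np.hstack([o,cv2.resize(p[90:290,100:300] if 0 else p[100:300,120:370],(400,400))])
cv2.imwrite('pics/f9.png',o)
```

```text
[381.2 281.5 194.9] [ 0.7 -1.   0. ] 20.55
top top vial 510 rack xy 40.0 -3.5 [30.1 76.7] 2.9 z [55.9 68.3]
top div 132 rack xy 1.1 -1.5 [ 9.8 87.1] 3.6 z [25.4 30.2]
scene top vial 235 rack xy 46.5 -2.1 [78.4 25.8] 89.6 z [53.5 69.9]
scene div 24 rack xy 3.7 -3.8 [ 5.9 77.4] 2.5 z [27.  30.7]
```

View pics/f9.png

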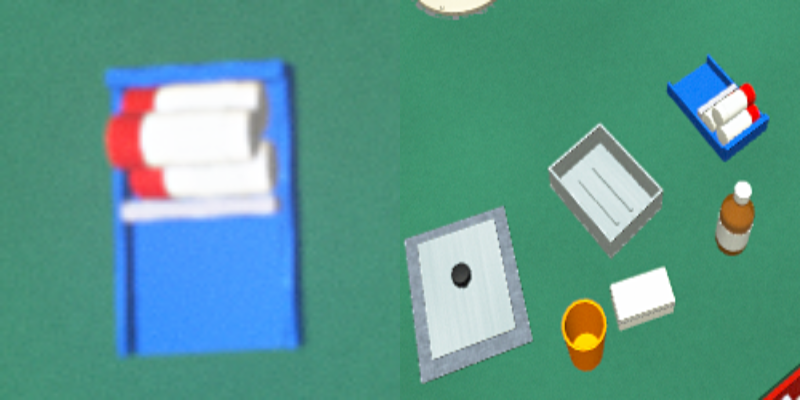

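The vial lies saddled in the gap at about rack (40, -3), its top at z ≈ 68. The divider is home, the lid is on the pad and nothing else has moved.

```bash
python3 -c "
from rig import ctrl
print(ctrl.finish_job())"
```

```text
the job is handed in; nothing more can be done
None
```

The job is handed in and no verdict came back: in the last pictures the lid is flat on the pad, the divider is home, the tray vial is saddled on the two rack vials, and the bottle, slide box and beaker look untouched.

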